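# Ring up a carton at the sweet-store counter

## Robot

A 6-joint arm with a two-finger parallel gripper is mounted at the origin on the work surface. World frame = base frame: x ahead of the robot, y to its left, z up, the work surface at z = 0. Lengths are in m, angles in degrees, forces in N, time in s.
With the tool pointing down it reaches from about 0.275 to 0.75 m from the base axis. Payload 10.2 kg.
Tool frame: the origin (TCP) lies at the very end of the fingers, on their centre line; the grasp point (between the pads) lies robot.grasp_offset behind it (robot.grasp_offset is the distance from the TCP to the grasp point, in m); z points along the fingers, y is the line along which they close (so a half turn about z gives the same grasp; the last joint's range is limited). The gripper opens to 88 mm and grips with 3 to 60 N. Pads are 18 mm wide; open, the fingers measure 123 mm over their backs; the gripper's body (75 mm by 187 mm) begins 45 mm behind the grasp point.
Start: joints at [-78.174, 17.928, 85.812, -0, 76.261, -12.8], TCP at [0.219, -0.477, 0.239] pointing down, gripper open.
Joint ranges: [-168.41, 168.41], [-55.51, 124.54], [10.69, 146.95], [-70.63, 250.63], [1, 178], [-165.06, 165.06]. Speed limits (degrees/s): [136.94, 136.94, 172.46, 180, 180, 180].

## Interface

Orientations are given as a 3x3 rotation matrix whose columns are the frame's x, y, z axes.
In Python, from station import robot gives the robot as it stands.
- The arm moves only by the shell command python3 -m crank 'ROWS' [FORCE]. ROWS is JSON, a list of rows, each a list of 3 entries, a list of its own where there are three numbers: the turn, a rotation vector about the tool's x, y, z in rad, then the shift along the tool's x, y, z in mm, then the finger opening in mm, from 0 to 88.1. A call has 1 to 8 rows; each row shifts and turns the commanded pose from where the row before left it, along the tool's axes as they then stand; what a row does not reach is not made up. A row lasts 1/12 s, in which the tool goes at most 41.7 mm and 7.16 degrees, less where a joint would pass 70% of its speed; a pose out of reach is approached as far as the arm can. A call is refused whole if a number of a shift passes 41.7 or a number of a turn 0.125, either way. A call with a gripper value outside its range is refused whole. The fingers move at their own pace and stop on an object; FORCE is the grip in N (left out, the last holds). Time passes only in rows, so rows that do not move let the fingers close. It gives the time, the measured TCP pose, the force, the opening and the grip force at its end, in the units of the state.
- robot.sense(): the state, without advancing time (a new reading comes with each control period).
- robot.snapshot(name): name is "scene" or "top" or "wrist"; returns the picture (400x640x3 uint8, blue, green, red); there is no depth.
- robot.camera_model(name): a dict with "intrinsics" (3x3 intrinsics, pixels), "xyz" and "orientation" of the camera in the world; the wrist camera has in their place "tool_from_camera" (4x4, takes a point from camera to tool coordinates, whose origin is the TCP and whose axes are the flange's). Camera axes: x right, y up, looking along -z (the intrinsics and any distortion apply to the point x, -y, -z); pixel columns grow to the right and rows downward; lengths in m; the calibration is good to about 2 mm. A picture is of the moment at which its call begins: read the wrist's pose just before it. camera_model takes no time and is no camera call.
- robot.close_job(): hands the job in; it is judged then, once.
Trained networks look in the newest picture that a camera, given by its name, has taken for a name from the list of things; names that differ only in an ending like _2 or _b are one class to them, and where a whole thing is asked for, a point or a joint stands for the part that bears it (a point fixed in the world has none). Each returns a list of dicts, best first, with "conf" (0 to 1); they miss things now and then, are a little off and sometimes report something else, mostly with a low value. They report only what shows in the picture. A call takes as long as a camera call. They do not tell look-alikes from the thing itself.
- robot.recognise(camera, thing): "box" ([centre column, centre row, width, height] in pixels, round what is visible of it).
- robot.masks_of(camera, thing): "pixels" (400x640 bool, what is visible of it) and "box" ([centre column, centre row, width, height] in pixels, round what is visible of it).
- robot.mark_of(camera, thing): "centre" ([column, row] in pixels: a listed point, or the origin of a listed thing).
The state is a dict: "t": time; "joints": joint angles; "joint_vel": joint speeds; "joint_efforts": joint torques, N m; "position": TCP position; "tcp_rot": TCP orientation; "wrist_force": force on the tool from outside, world axes, zero at the start; "ft_torque": the same for the moment, N m; "grip_width": finger opening in m; "grasp_force": force on a finger pad.
Only numpy, scipy, OpenCV 4.12 (cv2) and the standard library are available. Lean on these libraries where they do the work, as an engineer would, in place of code of your own. Each camera call takes 0.05 s, during which the arm holds its last target. There are 200 camera calls.

## Task

Ring up the box-shaped carton: pull it up out of the wooden holder without upsetting the holder or the two other packs, and lay it down flat along the middle of the black scan pad, lengthwise and centred. Then squeeze the scanner's trigger fully home and let it spring back, leaving the carton lying on the pad and everything else as it was.

Things in the scene. Friction and masses are not known exactly. Their poses are not given: they have to be found in the camera images.
- carton: Box-shaped kraft-card carton with a white band, 30 (x) x 40 (y) x 170 mm (z, its length), about 0.15 kg. Origin at the centre of its lower end face, z up along it. It stands upright in one of the three sockets of the holder, 60 mm deep, the top 110 mm showing; its 40 mm width runs along the holder's row.
- carton_mid (a point): Centre of the carton, 85 mm from either end; axes as the carton's.
- holder: Loose heavy wooden block, 64 (x) x 226 (y) x 70 mm high, 1.2 kg, with three upright rectangular sockets (35 mm in x by 45 mm in y, 60 mm deep) in a row along its y, 74 mm apart, the middle one at its centre. Origin at the centre of its underside, z up.
- tube: Round kraft-card tube with a cap, 33 mm across, 168 mm tall, standing in another socket of the holder. Origin at the centre of its lower end, z up. Leave it there.
- station: Fixed scan station: T-shaped wooden board, 10 mm thick; black rubber pad on its crossbar (220 x 110 mm), grey pistol scanner clamped upside down on the stem. Origin on the counter under the pad's centre; x along the pad, y from scanner to pad, z up. Scanner head 64 mm wide, to 110 mm high, y -245 to -110 mm; handle upright, 32 (x) x 34 mm (y), at y = -200 mm, top at 185 mm.
- pad_mid (a point): Centre of the top of the scan pad, which is 200 (station x) x 80 mm (station y), 12 mm above the counter; axes as the station's.
- squeeze (a point): Fixed point 152 mm above the counter, midway between the handle's back and the trigger's front when squeezed home (46 mm apart along the station's y then, 61 mm at rest); axes as the station's. A gripper pointing down here and closing along the station's y squeezes the trigger against the handle.
- trigger (a joint): Trigger angle: 0 at rest (sprung), 0.26 rad fully home against the handle. A black plate 20 mm wide, 10 mm thick on the pad side of the handle, hinged 108 mm above the counter (axis along station x), reaching 60 mm up; about 7 N at its tip brings it home.
- trigger_tip (a point): Front face of the trigger near its upper, free end; moves with it.
- jar: Bystander: glass jar with white cap, 76 mm across, 110 mm tall; origin at the centre of its underside.
- tin: Bystander: round steel tin with lid, 76 mm across, 62 mm tall; origin at the centre of its underside.
- flask: Bottle-shaped kraft-card pack, 33 mm across with a slim neck (16 mm) and a cap, 165 mm tall, standing in another socket of the holder. Origin at the centre of its lower end, z up. Leave it there.
Mind the look-alikes: they are no part of the job. Several things have the shape of the holder; the one meant has the colours described above.

How it is judged (in metres and radians):
On the way, in this order (a step that is already met when the one before it is completed fails the run):
1. the carton is out of the holder, held clear above its sockets (z of carton_mid in the frame of holder above 0.16 m and contact force between carton and holder below 0.01 N), for 0.05 s.
2. the carton lies flat, centred and lengthwise on the scan pad, let go (horizontal distance between carton_mid and pad_mid below 0.025 m and angle between the z axis of carton and the x axis of station, either way round below 0.25 rad and angle between carton's own z axis and vertical between 1.5 and 1.64 rad and z of carton_mid in the frame of pad_mid below 0.026 m and linear speed of carton below 0.02 m/s and contact force between carton and the fingers below 0.01 N), for 0.2 s.
3. the trigger is squeezed home with the carton lying on the pad (horizontal distance between carton_mid and pad_mid below 0.025 m and angle between the z axis of carton and the x axis of station, either way round below 0.25 rad and angle between carton's own z axis and vertical between 1.5 and 1.64 rad and z of carton_mid in the frame of pad_mid below 0.026 m and value of joint trigger above 0.21 rad), for 0.15 s.
At the end, for the whole second after the job is handed in: Carton at rest, released, flat on the pad: centre within 25 mm, length within 0.25 rad of the pad's. Trigger below 0.04 rad. Holder moved < 25 mm; tube and flask still standing in it (tilt < 0.25 rad, moved < 40 mm, lower end below 25 mm); jar and tin moved < 30 mm (all of step 2 and value of joint trigger below 0.04 rad and distance of holder from where it was at the start of the episode below 0.025 m and angle between each of tube, flask's own z axis and vertical below 0.25 rad and height (world z) of each of tube, flask below 0.025 m and distance of each of tube, flask from where it was at the start of the episode below 0.04 m and distance of each of jar, tin from where it was at the start of the episode below 0.03 m); the robot touches nothing.
It fails at once if the holder is tipped or lifted (0.2 rad, 30 mm) (angle between holder's own z axis and vertical above 0.2 rad or height (world z) of holder above 0.03 m).
It fails at once if one of the other packs is pulled out or tipped over (height (world z) of any of tube, flask above 0.05 m or angle between any of tube, flask's own z axis and vertical above 0.5 rad).
It fails at once if the jar or the tin is knocked over (angle between any of jar, tin's own z axis and vertical above 0.5 rad).
It also fails if it takes over 58 s, if anything falls off the work surface, if the arm or the gripper's body presses on something with over 40 N, if the wrist force passes 120 N, or if a joint passes its speed limit or range.

## Working session

There is one attempt and no reset: what is moved stays moved. The work goes in short steps, Python scripts to look and compute and a shell command to move; the robot and the scene stay as the last step left them, time stands still between calls to the robot, and variables do not carry over. Pictures are saved under pics/ and viewed, at most 10 in all, crops included, and the job is handed in when it is done.

```bash
ls; mkdir -p pics
python3 - <<'E'
from station import robot
import cv2,numpy as np
print(robot.grasp_offset)
for c in ["scene","top"]:
    im=robot.snapshot(c); cv2.imwrite(f"pics/{c}0.png",im)
    m=robot.camera_model(c); print(c,m)
    for t in ["carton","holder","tube","flask","station","pad_mid","trigger","trigger_tip","jar","tin","carton_mid"]:
        try:
            print(t,[(np.round(d["centre"]).tolist(),round(d["conf"],2)) for d in robot.mark_of(c,t)][:4],[(np.round(d["box"]).tolist(),round(d["conf"],2)) for d in robot.recognise(c,t)][:4])
        except Exception as e: print(t,e)
print(robot.sense()["t"])
E
```

```text
pics
0.0187
scene {'intrinsics': array([[434.922054  ,   0.        , 319.61938261],
       [  0.        , 434.922054  , 201.49163839],
       [  0.        ,   0.        ,   1.        ]]), 'xyz': array([ 1.11416014, -0.51773018,  0.82183942]), 'orientation': array([[ 0.68641439, -0.50666339,  0.52165841],
       [ 0.72694608,  0.45871848, -0.51100563],
       [ 0.0196135 ,  0.72997915,  0.68318793]])}
carton [([358.0, 178.0], 0.72)] [([365.0, 146.0, 22.0, 41.0], 0.56)]
holder [([420.0, 216.0], 0.87), ([331.0, 149.0], 0.65), ([358.0, 182.0], 0.59), ([201.0, 227.0], 0.4)] [([332.0, 136.0, 74.0, 39.0], 0.9), ([362.0, 178.0, 74.0, 61.0], 0.87), ([421.0, 211.0, 88.0, 49.0], 0.74)]
tube [([378.0, 167.0], 0.6), ([264.0, 225.0], 0.39)] [([383.0, 139.0, 16.0, 45.0], 0.97)]
flask [([340.0, 193.0], 0.59)] [([344.0, 161.0, 12.0, 37.0], 0.85)]
station [([264.0, 226.0], 0.73)] [([241.0, 248.0, 137.0, 104.0], 0.88)]
pad_mid [([268.0, 224.0], 0.59)] [([243.0, 246.0, 137.0, 106.0], 0.87), ([207.0, 224.0, 9.0, 28.0], 0.37)]
trigger it knows: carton, carton_mid, flask, holder, jar, pad_mid, squeeze, sta
[... 1062 characters left out ...]
24.0, 214.0, 20.0, 17.0], 0.51)]
flask [([279.0, 217.0], 0.67)] [([276.0, 217.0, 15.0, 9.0], 0.62), ([393.0, 230.0, 111.0, 75.0], 0.39)]
station [] [([392.0, 230.0, 113.0, 76.0], 0.61)]
pad_mid [([358.0, 227.0], 0.94)] [([394.0, 227.0, 109.0, 77.0], 0.58)]
trigger it knows: carton, carton_mid, flask, holder, jar, pad_mid, squeeze, station, tin, trigger_tip, tube
trigger_tip [([424.0, 220.0], 0.5)] []
jar [] [([328.0, 112.0, 26.0, 34.0], 0.67), ([390.0, 230.0, 112.0, 75.0], 0.48), ([249.0, 215.0, 18.0, 13.0], 0.15)]
tin [([299.0, 267.0], 0.75)] [([299.0, 263.0, 30.0, 29.0], 0.91), ([390.0, 231.0, 110.0, 78.0], 0.52)]
carton_mid [([253.0, 214.0], 0.53)] [([249.0, 218.0, 23.0, 12.0], 0.64)]
2.1
```

Run:
```python
import cv2
a=cv2.imread("pics/top0.png")[80:330,170:490]; cv2.imwrite("pics/topc.png",cv2.resize(a,None,fx=2.4,fy=2.4,interpolation=cv2.INTER_CUBIC))
a=cv2.imread("pics/scene0.png")[80:330,150:470]; cv2.imwrite("pics/scenec.png",cv2.resize(a,None,fx=2.4,fy=2.4,interpolation=cv2.INTER_CUBIC))
```

```text
(no output)
```

View pics/topc.png

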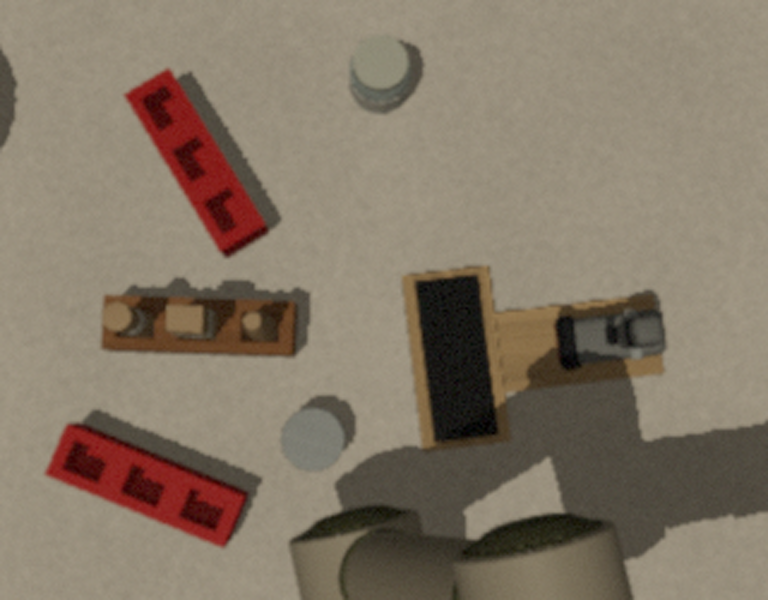

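View pics/scenec.png

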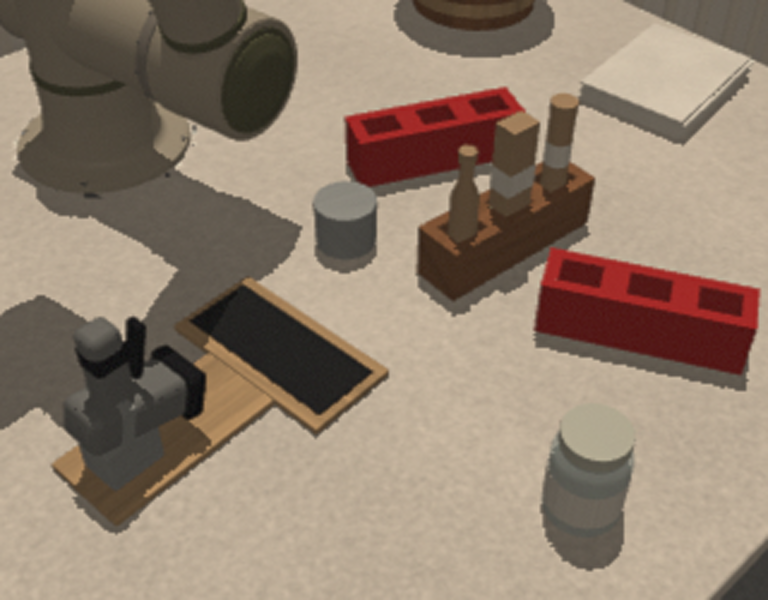

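```bash
cat > h.py <<'E'
import numpy as np
from station import robot
def ray(cam,px,z,m=None):
    m=m or robot.camera_model(cam)
    K=m["intrinsics"];u,v=px
    d=np.array([(u-K[0,2])/K[0,0],-(v-K[1,2])/K[1,1],-1.])
    d=m["orientation"]@d;o=m["xyz"]
    return o+d*(z-o[2])/d[2]
E
python3 - <<'E'
from h import *
import cv2
print({k:v for k,v in robot.camera_model("top").items() if k not in("xyz","orientation","intrinsics")})
def c(cam,off,pts,z,n):
    P=np.array([ray(cam,(off[0]+p[0]/2.4,off[1]+p[1]/2.4),z)[:2] for p in pts])
    e=(P[1]-P[0]+P[2]-P[3]); 
    print(cam,n,P.mean(0).round(4),"edge01 ang",np.degrees(np.arctan2(e[1],e[0])).round(1),"lens",np.round([np.linalg.norm(P[i]-P[i-1]) for i in range(4)],3))
T=(170,80);S=(150,80)
c("top",T,[(104,296),(298,300),(295,356),(103,349)],.07,"holder")
c("top",T,[(167,305),(203,305),(203,334),(167,333)],.18,"carton top")
c("top",T,[(403,275),(489,266),(509,438),(423,448)],.01,"board")
c("top",T,[(415,280),(480,275),(497,436),(437,443)],.012,"pad")
c("scene",S,[(419,235),(572,164),(595,180),(452,258)],.07,"holder")
c("scene",S,[(494,124),(515,112),(539,122),(517,133)],.18,"carton top")
c("scene",S,[(245,279),(387,373),(317,433),(176,326)],.01,"board")
for n,p,z in [("tube",(564,100),.178),("flask",(468,151),.175),("jar",(596,428),.11),("tin",(345,195),.062),("handletop",(97,330),.185)]:
    print(n,ray("scene",(150+p[0]/2.4,80+p[1]/2.4),z).round(3))
for n,p,z in [("tube",(117,317),.178),("flask",(252,320),.175),("jar",(380,63),.11),("tin",(314,438),.062),("handletop",(646,330),.185)]:
    print(n,ray("top",(170+p[0]/2.4,80+p[1]/2.4),z).round(3))
E
```

```text
{}
top holder [0.5087 0.235 ] edge01 ang -92.9 lens [0.063 0.23  0.067 0.227]
top carton top [0.5081 0.2368] edge01 ang -92.0 lens [0.031 0.039 0.032 0.039]
top board [ 0.4678 -0.0725] edge01 ang -85.0 lens [0.215 0.108 0.214 0.107]
top pad [ 0.4654 -0.0738] edge01 ang -85.8 lens [0.203 0.081 0.2   0.074]
scene holder [0.5186 0.2329] edge01 ang 84.7 lens [0.052 0.233 0.04  0.228]
scene carton top [0.5079 0.2361] edge01 ang 88.9 lens [0.029 0.035 0.031 0.034]
scene board [ 0.4683 -0.0749] edge01 ang 5.2 lens [0.102 0.218 0.106 0.22 ]
tube [0.511 0.313 0.178]
flask [0.505 0.164 0.175]
jar [0.81  0.017 0.11 ]
tin [0.363 0.111 0.062]
handletop [ 0.485 -0.27   0.185]
tube [0.512 0.311 0.178]
flask [0.506 0.164 0.175]
jar [0.812 0.015 0.11 ]
tin [0.373 0.103 0.062]
handletop [ 0.485 -0.268  0.185]
```

```bash
cat >> h.py <<'E'
from scipy.spatial.transform import Rotation as Ro
def rot(az,th,flip):  # az deg: heading of tilt; th from down; closing axis horizontal, perpendicular to az
    a,t=np.radians([az,th]); h=np.array([np.cos(a),np.sin(a),0])
    z=np.sin(t)*h+np.cos(t)*np.array([0,0,-1]); y=flip*np.array([-np.sin(a),np.cos(a),0])
    return np.c_[np.cross(y,z),y,z]
def rel(p,R,grasp=True):
    s=robot.sense(); T=s["tcp_rot"]
    p=np.array(p,float)
    if grasp: p=p+R[:,2]*robot.grasp_offset
    rv=Ro.from_matrix(T.T@R).as_rotvec()
    d=p-s["position"]
    print("turn",rv.round(4),"norm deg",np.degrees(np.linalg.norm(rv)).round(1),"| shift if before turn",(T.T@d*1e3).round(1),"after turn",(R.T@d*1e3).round(1),"|world",(d*1e3).round(1))
E
python3 - <<'E'
from h import *
s=robot.sense(); print(s["tcp_rot"].round(3))
for f in(1,-1): rel([.3,.237,.3],rot(-2,70,f))
for f in(1,-1): rel([.35,.0,.4],rot(-2,0,f))
E
```

```text
[[ 0.909  0.417  0.   ]
 [ 0.417 -0.909 -0.   ]
 [ 0.     0.    -1.   ]]
turn [-1.5698 -0.3714 -2.242 ] norm deg 158.3 | shift if before turn [ 387.2 -607.6  -54.9] after turn [-76.8 716.7  50.6] |world [ 98.8 713.7  54.9]
turn [-0.2836  1.1985  0.4051] norm deg 74.3 | shift if before turn [ 387.2 -607.6  -54.9] after turn [  76.8 -716.7   50.6] |world [ 98.8 713.7  54.9]
turn [ 0.      0.     -2.6769] norm deg 153.4 | shift if before turn [ 318.2 -379.2 -142.6] after turn [-114.5  481.6 -142.6] |world [131.2 477.3 142.6]
turn [ 0.     -0.      0.4647] norm deg 26.6 | shift if before turn [ 318.2 -379.2 -142.6] after turn [ 114.5 -481.6 -142.6] |world [131.2 477.3 142.6]
```

```bash
python3 -m crank '[[[0,0,0.116],[0,0,-40],60],[[0,0,0.116],[0,0,-40],60],[[0,0,0.116],[15,-20,-40],60],[[0,0,0.116],[30,-30,-30],60],[[0,0,0],[35,-38,0],60],[[0,0,0],[30,-40,0],60],[[0,0,0],[20,-40,0],60],[[0,0,0],[15,-40,0],60]]' 20
python3 -m crank '[[[0,0.12,0],[15,-40,0],60],[[0,0.12,0],[10,-40,0],60],[[0,0.12,0],[0,-40,0],60],[[0,0.12,0],[0,-40,0],60],[[0,0.12,0],[0,-40,0],60],[[0,0.12,0],[0,-40,0],60],[[0,0.12,0],[0,-40,0],60],[[0,0.12,0],[0,-40,0],60]]'
python3 - <<'E'
from h import *
s=robot.sense(); print(s["joints"].round(1),s["position"].round(3))
rel([.40,.237,.3],rot(-2,70,-1))
E
```

```text
t: 2.77
position: [0.3424, -0.2925, 0.3779]
tcp_rot: [[0.999, -0.034, -0.0], [-0.034, -0.999, 0.0], [-0.0, -0.0, -1.0]]
wrist_force: [1.0, -0.8, -0.4]
grip_width: 0.06
grasp_force: 0.0
t: 3.43
position: [0.3762, 0.0195, 0.3796]
tcp_rot: [[0.58, -0.037, 0.813], [-0.021, -0.999, -0.031], [0.814, 0.001, -0.581]]
wrist_force: [2.0, -0.1, -0.5]
grip_width: 0.0601
grasp_force: 0.0
[-32.3 -37.2 125.5  34.2  46.6  46.3] [0.376 0.02  0.38 ]
turn [ 0.0026  0.2707 -0.0005] norm deg 15.5 | shift if before turn [ -50.6 -218.3   76.9] after turn [ -69.3 -218.2   61.1] |world [ 41.3 216.9 -86. ]
```

```bash
python3 -m crank '[[[0,0,0],[0,-40,0],60],[[0,0,0],[0,-40,0],60],[[0,0,0],[0,-40,0],60],[[0,0,0],[0,-40,0],60],[[0,0,0],[0,-40,0],60],[[0,0.09,0],[0,-18,0],60],[[0,0.09,0],[0,0,0],60],[[0,0.09,0],[0,0,0],60]]'
python3 - <<'E'
from h import *
s=robot.sense(); print(s["joints"].round(1),s["position"].round(3))
rel([.40,.237,.25],rot(-2,70,-1))
rel([.43,.237,.155],rot(-2,70,-1))
E
```

```text
t: 4.1
position: [0.3803, 0.1238, 0.3706]
tcp_rot: [[0.424, -0.057, 0.904], [-0.022, -0.998, -0.053], [0.906, 0.003, -0.424]]
wrist_force: [1.2, -1.5, 1.2]
grip_width: 0.0597
grasp_force: 0.0
[  7.2 -28.9 129.2 -32.9  17.8 126. ] [0.38  0.124 0.371]
turn [ 0.0218  0.089  -0.006 ] norm deg 5.3 | shift if before turn [-101.6 -114.9   81.5] after turn [-107.9 -113.8   74.7] |world [  37.2  112.6 -126.9]
turn [ 0.0218  0.089  -0.006 ] norm deg 5.3 | shift if before turn [-175.  -116.9  148.9] after turn [-186.9 -114.9  135.4] |world [  67.2  112.6 -221.9]
```

```bash
python3 -m crank '[[[0,0,0],[0,-25,0],60],[[0,0,0],[0,-25,0],60],[[0,0,0],[0,-25,0],60],[[0,0,0],[0,-25,0],60],[[0.011,0.045,-0.003],[0,-14,0],60],[[0.011,0.045,-0.003],[0,0,0],60],[[0,0,0],[-20,0,10],60],[[0,0,0],[-20,0,10],60]]'
python3 - <<'E'
from h import *
s=robot.sense(); print(s["joints"].round(1),s["position"].round(3))
rel([.40,.237,.25],rot(-2,70,-1))
rel([.43,.237,.155],rot(-2,70,-1))
E
```

```text
t: 4.77
position: [0.388, 0.1819, 0.3584]
tcp_rot: [[0.402, -0.007, 0.915], [-0.003, -1.0, -0.007], [0.915, 0.0, -0.402]]
wrist_force: [-0.0, -0.1, -0.3]
grip_width: 0.0604
grasp_force: 0.0
[ 20.3 -20.5 127.6 -67.8  20.5 165. ] [0.388 0.182 0.358]
turn [-0.0254  0.0651  0.0107] norm deg 4.1 | shift if before turn [-93.3 -54.8  72.9] after turn [-98.4 -55.5  65.2] |world [  29.6   54.5 -114.8]
turn [-0.0254  0.0651  0.0107] norm deg 4.1 | shift if before turn [-168.2  -55.   138.6] after turn [-177.4  -56.5  125.9] |world [  59.6   54.5 -209.8]
```

```bash
cat > kin.py <<'E'
from h import *
from scipy.optimize import least_squares
R_=lambda ax,d: Ro.from_euler(ax,d,degrees=True).as_matrix()
Q=np.array([[-78.174,17.928,85.812,0,76.261,-12.8],[-32.3,-37.2,125.5,34.2,46.6,46.3],[7.2,-28.9,129.2,-32.9,17.8,126.],[20.3,-20.5,127.6,-67.8,20.5,165.]])
P=np.array([[.219,-.477,.239],[.3762,.0195,.3796],[.3803,.1238,.3706],[.388,.1819,.3584]])
ez=np.array([0,0,1.])
def cols(q,s4):
    A=R_('z',q[0]);B=A@R_('y',q[1]+q[2]);W=B@R_('z',s4*q[3])@R_('y',q[4])
    return np.c_[A@[1,0,0],A@ez,A@R_('y',q[1])@ez,B@[1,0,0],B@ez,W@ez],W
E
cat > fit.py <<'E'
from kin import *
for s4 in(1,-1):
    M=np.vstack([cols(q,s4)[0] for q in Q]);x,r,k,sv=np.linalg.lstsq(M,P.ravel(),rcond=None)
    print(s4,x.round(3),np.abs(M@x-P.ravel()).max(),sv.round(2)); print([cols(q,s4)[1][:,2].round(3) for q in Q])
    s=robot.sense();q=s["joints"];W=cols(q,s4)[1]
    for s6 in (1,-1): print((W@R_('z',s6*q[5])).T@s["tcp_rot"])
E
python3 fit.py
```

```text
1 [0.014 0.181 0.414 0.011 0.383 0.228] 0.11420438148896019 [3.83 2.89 0.87 0.43 0.17 0.14]
[array([-0.,  0., -1.]), array([ 0.814, -0.031, -0.58 ]), array([ 0.905, -0.053, -0.423]), array([ 0.916, -0.007, -0.402])]
[[-6.26737251e-17 -1.00000000e+00  3.72072112e-16]
 [ 1.00000000e+00 -2.10045024e-17  2.08844945e-16]
 [-1.59516068e-16  3.99473821e-16  1.00000000e+00]]
[[ 4.98602438e-01 -8.66830784e-01  4.19168531e-16]
 [ 8.66830784e-01  4.98602438e-01  3.34197149e-17]
 [-1.59516068e-16  3.99473821e-16  1.00000000e+00]]
-1 [ 0.195 -0.075  0.088 -0.355  0.205 -0.034] 0.17427385069204485 [3.83 2.89 0.87 0.43 0.17 0.14]
[array([-0.,  0., -1.]), array([ 0.377, -0.722, -0.58 ]), array([ 0.863,  0.276, -0.423]), array([ 0.691,  0.601, -0.402])]
[[ 0.70878071  0.51720639  0.47971602]
 [-0.69939288  0.60398675  0.38216437]
 [-0.09208426 -0.6063807   0.78982462]]
[[ 0.26567394  0.74947969  0.6063807 ]
 [-0.95965507  0.26567394  0.09208426]
 [-0.09208426 -0.6063807   0.78982462]]
```

```bash
sed -i 's/A@\[1,0,0\],A@ez/A@[1,0,0],A@[0,1,0],A@ez/' kin.py; python3 fit.py | head -2
```

```text
1 [0.001 0.116 0.2   0.438 0.038 0.396 0.247] 0.000401465190570105 [3.83 2.89 2.   0.87 0.43 0.17 0.14]
[array([-0.,  0., -1.]), array([ 0.814, -0.031, -0.58 ]), array([ 0.905, -0.053, -0.423]), array([ 0.916, -0.007, -0.402])]
```

```bash
cat >> kin.py <<'E'
X=np.linalg.lstsq(np.vstack([cols(q,1)[0] for q in Q]),P.ravel(),rcond=None)[0]
LO=np.array([-168.41,-55.51,10.69,-70.63,1,-165.06]);HI=np.array([168.41,124.54,146.95,250.63,178,165.06])
def fk(q):
    C,W=cols(q,1); return C@X, W@R_('z',q[5]+90)
def ik(p,R,n=12):
    p=np.array(p)+R[:,2]*robot.grasp_offset; rng=np.random.default_rng(0); best=None
    def f(q):
        pp,RR=fk(q); return np.r_[(pp-p)*5,Ro.from_matrix(RR.T@R).as_rotvec()]
    sols=[]
    for i in range(n):
        r=least_squares(f,rng.uniform(LO+2,HI-2),bounds=(LO,HI),max_nfev=80)
        e=np.linalg.norm(r.fun)
        if e<1e-4:
            mrg=np.minimum(r.x-LO,HI-r.x).min()
            if not any(np.abs(r.x-x).max()<1 for _,x in sols): sols.append((mrg,r.x.round(1)))
    return sorted(sols,key=lambda s:-s[0])
E
cat > srch.py <<'E'
from kin import *
c=np.array([.508,.237])
for az in(-2,178):
  for th in(50,55,60,65,70,80):
    for f in(1,-1):
      for h in(.13,.30):
        s=ik([*c,h],rot(az,th,f)); print(az,th,f,h,[(round(m,1),x.tolist()) for m,x in s[:2]])
E
time python3 srch.py
```

```text
-2 50 1 0.13 [(np.float64(5.3), [19.7, 22.6, 117.3, 245.3, 18.2, 40.2])]
-2 50 1 0.3 [(np.float64(24.1), [19.7, 5.8, 107.1, -42.0, 25.1, -36.5])]
-2 50 -1 0.13 [(np.float64(5.3), [19.7, 22.6, 117.3, 245.3, 18.2, -139.8])]
-2 50 -1 0.3 [(np.float64(21.5), [19.7, 5.8, 107.1, -42.0, 25.1, 143.5])]
-2 55 1 0.13 [(np.float64(20.6), [20.4, 23.8, 119.3, 230.1, 24.0, 55.8])]
-2 55 1 0.3 [(np.float64(12.1), [20.4, 5.7, 109.9, -58.5, 21.5, -20.1])]
-2 55 -1 0.13 [(np.float64(20.6), [20.4, 23.8, 119.3, 230.1, 24.0, -124.2])]
-2 55 -1 0.3 [(np.float64(5.1), [20.4, 5.7, 109.9, -58.5, 21.5, 159.9])]
-2 60 1 0.13 [(np.float64(26.0), [21.0, 25.5, 121.0, 221.1, 31.0, 65.2])]
-2 60 1 0.3 []
-2 60 -1 0.13 [(np.float64(26.0), [21.0, 25.5, 121.0, 221.1, 31.0, -114.8])]
-2 60 -1 0.3 []
-2 65 1 0.13 [(np.float64(24.6), [21.6, 27.5, 122.4, 215.6, 38.5, 71.2])]
-2 65 1 0.3 []
-2 65 -1 0.13 [(np.float64(24.6), [21.6, 27.5, 122.4, 215.6, 38.5, -108.8])]
-2 65 -1 0.3 []
-2 70 1 0.13 [(np.float64(23.5), [22.1, 30.0, 123.4, 212.0, 46.4, 75.4])]
-2 70 1 0.3 [(np.float64(8.8), [22.1, 7.6, 117.0, 241.8, 25.8, 39.5])
[... 1568 characters left out ...]
1 0.3 [(np.float64(29.3), [8.9, 52.8, 41.6, 19.3, 148.7, -68.7])]
178 70 1 0.13 [(np.float64(36.9), [8.8, 64.2, 47.6, 14.9, 136.9, 104.7])]
178 70 1 0.3 [(np.float64(25.6), [8.8, 54.7, 40.8, 22.3, 152.4, 113.7])]
178 70 -1 0.13 [(np.float64(36.9), [8.8, 64.2, 47.6, 14.9, 136.9, -75.3])]
178 70 -1 0.3 [(np.float64(25.6), [8.8, 54.7, 40.8, 22.3, 152.4, -66.3])]
178 80 1 0.13 [(np.float64(32.6), [8.6, 68.7, 44.3, 18.7, 145.4, 107.4])]
178 80 1 0.3 [(np.float64(19.0), [8.6, 57.9, 40.2, 30.6, 159.0, 120.7])]
178 80 -1 0.13 [(np.float64(32.6), [8.6, 68.7, 44.3, 18.7, 145.4, -72.6])]
178 80 -1 0.3 [(np.float64(19.0), [8.6, 57.9, 40.2, 30.6, 159.0, -59.3])]
real	0m38.147s
user	0m38.463s
sys	0m0.115s
```

```bash
python3 - <<'E'
from kin import *
pm=np.array([.468,-.0735]);hd=np.array([np.cos(np.radians(185)),np.sin(np.radians(185))])
g=pm+.035*hd; print(g)
for n,p,R in [("pre",[.605,.234,.18],rot(178,60,1)),("grasp",[.518,.237,.13],rot(178,60,1)),("lift",[.518,.237,.22],rot(178,60,1)),("liftd",[.518,.237,.3],rot(178,0,1)),("place",[*g,.037],rot(185,-30,1)),("place_up",[*g,.2],rot(185,-30,1)),("sqz1",[.485,-.23,.152],rot(5,0,1)),("sqz-1",[.485,-.23,.152],rot(5,0,-1))]:
    print(n,[(round(m,1),x.tolist()) for m,x in ik(p,R)])
E
python3 -m crank '[[[0,-0.12,0],[0,0,0],60],[[0,-0.12,0],[0,0,0],60],[[0,-0.12,0],[0,0,0],60],[[0,-0.12,0],[0,0,0],60],[[0,-0.12,0],[0,0,0],60],[[0,-0.12,0],[0,0,0],60],[[0,-0.12,0],[0,0,0],60],[[0,-0.12,0],[0,0,0],60]]'
python3 - <<'E'
from h import *
s=robot.sense(); print(s["joints"].round(1),s["position"].round(3))
rel([.65,.233,.30],rot(178,60,1))
rel([.605,.234,.18],rot(178,60,1))
E
```

```text
[ 0.43313319 -0.07655045]
pre []
grasp [(np.float64(38.5), [8.9, 60.7, 49.2, 12.2, 129.0, 103.3])]
lift [(np.float64(35.2), [8.9, 55.4, 45.8, 14.0, 137.4, 105.9])]
liftd [(np.float64(60.3), [12.8, 22.3, 73.4, -0.0, 84.3, 104.8])]
place [(np.float64(15.7), [-35.8, 22.0, 131.3, 81.2, 19.3, -27.4])]
place_up [(np.float64(24.1), [-35.8, -1.2, 122.8, 31.2, 39.0, 28.1])]
sqz1 [(np.float64(32.2), [-37.9, 25.4, 91.8, -0.0, 62.7, -132.9])]
sqz-1 [(np.float64(55.1), [-37.9, 25.4, 91.8, 0.0, 62.7, 47.1])]
t: 5.43
position: [0.3907, 0.1741, 0.3602]
tcp_rot: [[0.929, -0.04, 0.369], [-0.033, -0.999, -0.026], [0.37, 0.012, -0.929]]
wrist_force: [-0.6, -0.5, 0.1]
grip_width: 0.0596
grasp_force: 0.0
[ 11.7  -8.8  99.6  -6.2  68.3 105.1] [0.391 0.174 0.36 ]
turn [ 0.0102 -1.4258 -0.01  ] norm deg 81.7 | shift if before turn [198.1 -70.  152.7] after turn [ 180.6  -67.9 -173.8] |world [243.1  59.4 -69.5]
turn [ 0.0102 -1.4258 -0.01  ] norm deg 81.7 | shift if before turn [111.9 -70.6 247.6] after turn [262.1 -67.3 -74.9] |world [ 198.1   60.4 -189.5]
```

```bash
python3 -m crank '[[[0,-0.12,0],[15,-8,0],60],[[0,-0.12,0],[15,-8,0],60],[[0,-0.12,0],[15,-8,0],60],[[0,-0.12,0],[15,-8,0],60],[[0,-0.12,0],[15,-8,0],60],[[0,-0.12,0],[15,-8,0],60],[[0,-0.12,0],[15,-8,0],60],[[0,-0.12,0],[15,-8,0],60]]'
python3 - <<'E'
from h import *
s=robot.sense(); print(s["joints"].round(1),s["position"].round(3))
rel([.535,.237,.26],rot(178,65,1))
E
```

```text
t: 6.1
position: [0.5097, 0.2331, 0.354]
tcp_rot: [[0.835, -0.041, -0.549], [-0.042, -0.999, 0.011], [-0.549, 0.014, -0.836]]
wrist_force: [0.5, 1.0, 0.5]
grip_width: 0.0599
grasp_force: 0.0
[  9.9  39.1  42.5   8.  130.9 105.9] [0.51  0.233 0.354]
turn [ 0.0042 -0.5532 -0.0148] norm deg 31.7 | shift if before turn [62.7 -6.2 80.6] after turn [95.8 -4.8 35.7] |world [   8.4    4.5 -101.9]
```

```bash
python3 -m crank '[[[0.001,-0.111,-0.003],[0,0,0],60],[[0.001,-0.111,-0.003],[0,0,0],60],[[0.001,-0.111,-0.003],[0,0,0],60],[[0.001,-0.111,-0.003],[0,0,0],60],[[0,-0.109,-0.003],[0,0,0],60],[[0,0,0],[32,-2,12],60],[[0,0,0],[32,-2,12],60],[[0,0,0],[32,-1,12],60]]'
python3 - <<'E'
from h import *
import cv2
s=robot.sense(); print(s["joints"].round(1),s["position"].round(3))
rel([.535,.237,.26],rot(178,65,1))
rel([.518,.237,.13],rot(178,65,1))
for c in["scene","wrist"]:
    im=robot.snapshot(c); cv2.imwrite(f"pics/{c}1.png",im)
cv2.imwrite("pics/two1.png",np.hstack([cv2.imread("pics/scene1.png")[30:280,150:550],cv2.imread("pics/wrist1.png")[::1,::1][75:325,120:520]]))
E
```

```text
t: 6.77
position: [0.5174, 0.2377, 0.2497]
tcp_rot: [[0.426, -0.034, -0.904], [-0.015, -0.999, 0.031], [-0.904, 0.0, -0.427]]
wrist_force: [1.3, -0.6, -1.0]
grip_width: 0.06
grasp_force: 0.0
[  8.6  58.7  36.4  18.2 148.  110.2] [0.517 0.238 0.25 ]
turn [ 0.0007 -0.0045 -0.0002] norm deg 0.3 | shift if before turn [-1.9  0.  -1.6] after turn [-1.9  0.  -1.6] |world [ 0.7 -0.1  2.4]
turn [ 0.0007 -0.0045 -0.0002] norm deg 0.3 | shift if before turn [108.4   0.6  69.2] after turn [108.7   0.6  68.7] |world [-1.630e+01 -1.000e-01 -1.276e+02]
```

View pics/two1.png

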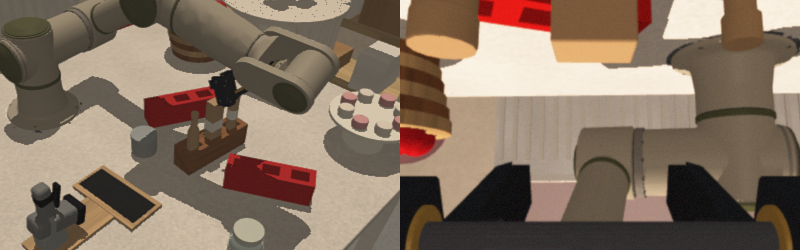

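Run:
```python
from h import *
s=robot.sense(); m=robot.camera_model("wrist"); print({k:v for k,v in m.items() if k!="tool_from_camera"})
T=np.eye(4);T[:3,:3]=s["tcp_rot"];T[:3,3]=s["position"]
C=np.linalg.inv(T@m["tool_from_camera"]);K=m["intrinsics"]
a=np.radians(-2);R=np.array([[np.cos(a),-np.sin(a)],[np.sin(a),np.cos(a)]])
for z in(.18,.13):
  for dx,dy in[(.015,-.02),(.015,.02),(-.015,-.02),(-.015,.02)]:
    p=np.r_[np.array([.508,.237])+R@[dx,dy],z,1]; c=C@p; u=K@np.array([c[0],-c[1],-c[2]]); print(z,dx,dy,(u[:2]/u[2]).round(1))
import cv2
a=cv2.imread("pics/wrist1.png")[0:200,200:440];cv2.imwrite("pics/w1.png",cv2.resize(a,None,fx=2.5,fy=2.5))
```

```text
{'intrinsics': array([[360.36518129,   0.        , 318.52244438],
       [  0.        , 360.36518129, 198.43482816],
       [  0.        ,   0.        ,   1.        ]])}
0.18 0.015 -0.02 [361.2 111.8]
0.18 0.015 0.02 [272.6 112.1]
0.18 -0.015 -0.02 [354.6 134.4]
0.18 -0.015 0.02 [279.7 134.6]
0.13 0.015 -0.02 [358.8  12.2]
0.13 0.015 0.02 [274.5  12.4]
0.13 -0.015 -0.02 [352.9  48.5]
0.13 -0.015 0.02 [281.   48.7]
```

View pics/w1.png

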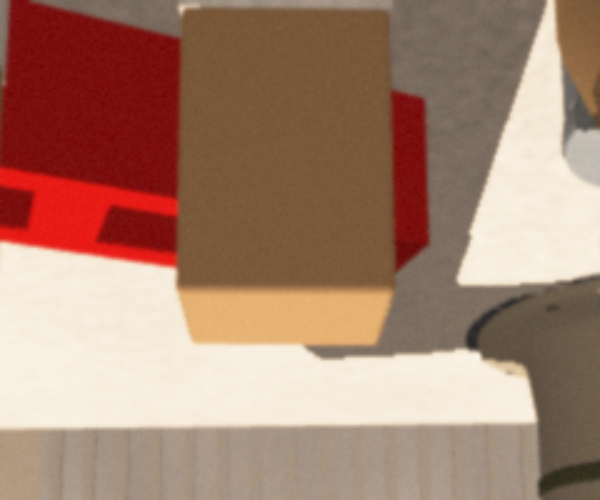

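```bash
python3 -m crank '[[[0,-0.004,0],[22,0,14],60],[[0,0,0],[22,0,14],60],[[0,0,0],[22,0,14],60],[[0,0,0],[22,0,14],60],[[0,0,0],[20,0,13],60],[[0,0,0],[0,0,0],60],[[0,0,0],[0,0,0],60],[[0,0,0],[0,0,0],60]]' 20
python3 - <<'E'
from h import *
rel([.518,.238,.13],rot(178,65,1))
E
```

```text
t: 7.53
position: [0.501, 0.2387, 0.1268]
tcp_rot: [[0.425, -0.033, -0.905], [-0.014, -0.999, 0.03], [-0.905, 0.0, -0.425]]
wrist_force: [0.6, 0.5, -0.3]
grip_width: 0.0595
grasp_force: 0.0
turn [ 0.0014 -0.0025  0.0006] norm deg 0.2 | shift if before turn [4.2 0.1 2. ] after turn [4.2 0.1 2. ] |world [ 0.  -0.1 -4.7]
```

```bash
python3 -m crank '[[[0,0,0],[4,0,2],60],[[0,0,0],[0,0,0],40],[[0,0,0],[0,0,0],36],[[0,0,0],[0,0,0],30],[[0,0,0],[0,0,0],30],[[0,0,0],[0,0,0],30],[[0,0,0],[0,0,0],30]]' 20
python3 - <<'E'
from h import *
s=robot.sense();print((s["tcp_rot"].T@[0,0,80]).round(1),s["joints"].round(1)); rel([.518,.238,.13],rot(178,65,1))
E
```

```text
t: 8.12
position: [0.4999, 0.2388, 0.12]
tcp_rot: [[0.421, -0.032, -0.906], [-0.014, -0.999, 0.029], [-0.907, 0.001, -0.421]]
wrist_force: [0.0, 1.1, 2.9]
grip_width: 0.0397
grasp_force: 19.8
[-72.6   0.1 -33.7] [  8.9  63.3  46.9  13.5 133.7 104.1]
turn [0.0027 0.0014 0.0004] norm deg 0.2 | shift if before turn [-1.4  0.1 -1.9] after turn [-1.4  0.1 -1.9] |world [ 1.2 -0.2  2.1]
```

```bash
python3 -m crank '[[[0,0,0],[-9,0,-4],30],[[0,0,0],[-18,0,-8.4],30],[[0,0,0],[-18,0,-8.4],30],[[0,0,0],[-18,0,-8.4],30],[[0,0,0],[-18,0,-8.4],30],[[0,0,0],[0,0,0],30],[[0,0,0],[0,0,0],30]]'
python3 - <<'E'
from h import *
import cv2
s=robot.sense();print(s["joints"].round(1)); 
cv2.imwrite("pics/s2.png",cv2.resize(robot.snapshot("scene")[30:280,230:550],None,fx=2,fy=2))
E
```

```text
t: 8.7
position: [0.4999, 0.2388, 0.2092]
tcp_rot: [[0.423, -0.033, -0.906], [-0.014, -0.999, 0.029], [-0.906, 0.001, -0.423]]
wrist_force: [-0.1, 0.0, -0.5]
grip_width: 0.0402
grasp_force: 19.8
[  8.9  57.7  44.4  15.7 141.4 107.1]
```

View pics/s2.png

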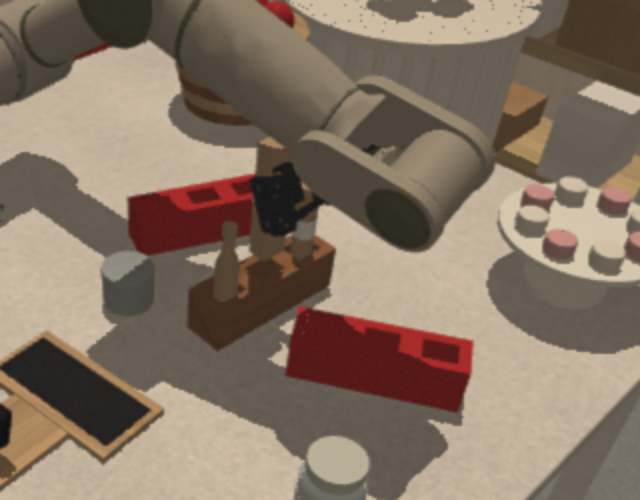

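```bash
python3 -m crank '[[[0,0,0],[-18,0,-8.4],30],[[0,0.1,0],[-18,0,-10],30],[[0,0.115,0],[-15,0,-12],30],[[0,0.115,0],[-10,0,-15],30],[[0,0.115,0],[0,0,-15],30],[[0,0.115,0],[0,0,-15],30],[[0,0.115,0],[0,0,-15],30],[[0,0.115,0],[0,0,-15],30]]'
python3 - <<'E'
from kin import *
s=robot.sense();print(s["joints"].round(1),s["position"])
rel([.46,0.05,.3],rot(185,0,1))
for p,t in[((.435,-.0765,.2),-25),((.435,-.0765,.037),-25),((.435,-.0765,.037),-20)]: print([(round(m,1),x.tolist()) for m,x in ik(p,rot(185,t,1))])
E
```

```text
t: 9.42
position: [0.5459, 0.2371, 0.3323]
tcp_rot: [[0.941, -0.033, -0.336], [-0.031, -0.999, 0.009], [-0.336, 0.002, -0.942]]
wrist_force: [0.3, 0.2, -2.5]
grip_width: 0.0399
grasp_force: 19.8
[ 10.5  36.7  45.9   4.5 116.6 103.7] [0.54594838 0.237145   0.33231834]
turn [-0.0187  0.3424 -0.1189] norm deg 20.8 | shift if before turn [-57.9 189.7  75.2] after turn [-101.9  178.9   51. ] |world [ -85.9 -187.1  -51. ]
[(np.float64(27.5), [-33.5, 0.5, 119.5, 23.0, 42.3, 36.7])]
[(np.float64(17.1), [-33.5, 21.9, 128.2, 57.8, 18.1, -2.3])]
[(np.float64(19.1), [-31.6, 22.1, 125.3, 36.5, 20.1, 20.3])]
```

```bash
python3 -m crank '[[[-0.006,0.114,-0.04],[-10,20,0],30],[[-0.006,0.114,-0.04],[-20,35,0],30],[[-0.006,0.114,-0.04],[-20,40,0],30],[[0,0.1,0],[-20,40,0],30],[[0,0.1,0],[-10,40,0],30],[[0,0.1,0],[0,40,0],30],[[0,0.1,0],[0,40,0],30],[[0,0.036,0],[0,40,0],30]]'
python3 - <<'E'
from kin import *
s=robot.sense();print(s["joints"].round(1),s["position"])
rel([.435,-.0765,.15],rot(185,-25,1))
E
```

```text
t: 10.08
position: [0.4873, -0.0534, 0.3407]
tcp_rot: [[0.907, 0.085, 0.413], [0.077, -0.996, 0.037], [0.415, -0.002, -0.91]]
wrist_force: [0.6, 0.3, -1.4]
grip_width: 0.04
grasp_force: 19.8
[-26.6  -2.7  97.7  14.   64.5  54.8] [ 0.48730604 -0.05340188  0.34067305]
turn [-0.001   0.0085 -0.0028] norm deg 0.5 | shift if before turn [-128.1   19.   169.7] after turn [-129.6   18.5  168.6] |world [ -44.4  -22.4 -207.6]
```

```bash
python3 -m crank '[[[0,0.008,-0.003],[-21,3,28],30],[[0,0,0],[-21,3,28],30],[[0,0,0],[-21,3,28],30],[[0,0,0],[-21,3,28],30],[[0,0,0],[-21,3,28],30],[[0,0,0],[-22,3,27],30],[[0,0,0],[0,0,0],30],[[0,0,0],[0,0,0],30]]'
python3 - <<'E'
from kin import *
import cv2
s=robot.sense();print(s["joints"].round(1),s["position"])
rel([.435,-.0765,.042],rot(185,-25,1))
a=robot.snapshot("scene")[130:330,150:400];b=robot.snapshot("top")[150:310,300:500]
cv2.imwrite("pics/s3.png",np.hstack([cv2.resize(a,(375,300)),cv2.resize(b,(375,300))]))
E
```

```text
t: 10.75
position: [0.4445, -0.0733, 0.1361]
tcp_rot: [[0.906, 0.087, 0.414], [0.077, -0.996, 0.04], [0.416, -0.004, -0.909]]
wrist_force: [-0.2, 0.1, -0.1]
grip_width: 0.0402
grasp_force: 19.8
[-33.    5.7 122.5  26.8  35.1  32.2] [ 0.44446342 -0.07332694  0.13607318]
turn [-0.004   0.0069 -0.0019] norm deg 0.5 | shift if before turn [-47.9   2.8 100.2] after turn [-48.6   2.3  99.9] |world [  -1.6   -2.5 -111. ]
```

View pics/s3.png

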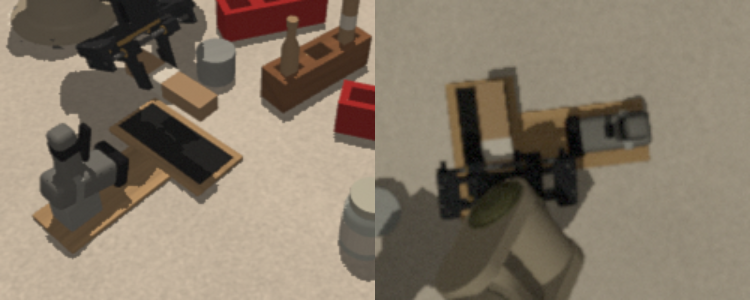

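```bash
python3 -m crank '[[[0,0.007,0],[-8,0.5,16],30],[[0,0,0],[-8,0.5,17],30],[[0,0,0],[-8,0.5,17],30],[[0,0,0],[-8,0.5,17],30],[[0,0,0],[-8,0.5,17],30],[[0,0,0],[-6,0,11],30],[[0,0,0],[0,0,0],30],[[0,0,0],[0,0,0],30]]'
python3 - <<'E'
from kin import *
s=robot.sense();print(s["joints"].round(1),s["position"],s["wrist_force"])
rel([.435,-.0765,.036],rot(185,-25,1))
E
```

```text
t: 11.52
position: [0.4453, -0.0762, 0.0326]
tcp_rot: [[0.9, 0.089, 0.426], [0.08, -0.996, 0.039], [0.428, -0.001, -0.904]]
wrist_force: [0.5, 0.7, -1.2]
grip_width: 0.0399
grasp_force: 19.8
[-33.6  20.1 127.6  53.   19.6   2.8] [ 0.44525241 -0.07622716  0.0326028 ] [ 0.53236218  0.66098221 -1.19725788]
turn [-0.0017 -0.0055  0.0008] norm deg 0.3 | shift if before turn [-7.9 -0.6 11.3] after turn [-7.8 -0.6 11.3] |world [ -2.4   0.4 -13.6]
```

```bash
python3 -m crank '[[[0,-0.004,0],[-3,0,4],30],[[0,0,0],[-2,0,3],30],[[0,0,0],[-1,0,2],30],[[0,0,0],[-0.5,0,1],30],[[0,0,0],[-0.5,0,1],30],[[0,0,0],[0,0,0],30],[[0,0,0],[0,0,0],30]]'
python3 -m crank '[[[0,0,0],[-0.4,0,0.9],30],[[0,0,0],[-0.4,0,0.9],30],[[0,0,0],[0,0,0],30],[[0,0,0],[0,0,0],30]]'
```

```text
t: 12.1
position: [0.4425, -0.0762, 0.0188]
tcp_rot: [[0.903, 0.088, 0.421], [0.079, -0.996, 0.039], [0.423, -0.002, -0.906]]
wrist_force: [-0.3, -0.2, -1.2]
grip_width: 0.0397
grasp_force: 19.8
t: 12.43
position: [0.4427, -0.0759, 0.0174]
tcp_rot: [[0.902, 0.089, 0.422], [0.08, -0.996, 0.039], [0.424, -0.002, -0.906]]
wrist_force: [-6.6, 2.6, 15.4]
grip_width: 0.04
grasp_force: 20.0
```

```bash
python3 -m crank '[[[0,0,0],[0.4,0,-0.9],30],[[0,0,0],[0,0,0],42],[[0,0,0],[0,0,0],50],[[0,0,0],[0,0,0],60],[[0,0,0],[0,0,0],60],[[0,0,0],[0,0,0],60]]'
python3 -m crank '[[[0,0,0],[0,0,-5],60],[[0,0,0],[0,0,-15],60],[[0,0,0],[0,0,-30],60],[[0,0,0],[0,0,-40],60],[[0,0,0],[0,0,-40],60],[[0,0,0],[0,0,-40],60],[[0,0,0],[0,0,-40],60],[[0,0,0],[0,0,0],60]]'
python3 - <<'E'
from kin import *
import cv2
s=robot.sense();print(s["joints"].round(1),s["position"])
rel([.485,-.235,.30],rot(5,0,-1))
a=robot.snapshot("scene")[130:330,150:400];b=robot.snapshot("top")[150:310,300:500]
cv2.imwrite("pics/top4.png",robot.snapshot("top"))
cv2.imwrite("pics/s4.png",np.hstack([cv2.resize(a,(400,320)),cv2.resize(b,(400,320))]))
E
```

```text
t: 12.93
position: [0.4424, -0.0762, 0.0175]
tcp_rot: [[0.903, 0.088, 0.42], [0.079, -0.996, 0.039], [0.422, -0.002, -0.907]]
wrist_force: [-0.3, -0.1, 0.5]
grip_width: 0.06
grasp_force: 0.0
t: 13.6
position: [0.354, -0.0856, 0.2142]
tcp_rot: [[0.9, 0.087, 0.428], [0.082, -0.996, 0.03], [0.429, 0.008, -0.903]]
wrist_force: [1.4, -0.5, 0.2]
grip_width: 0.0605
grasp_force: 0.0
[-46.6 -15.2 127.5  24.4  53.5  26.1] [ 0.35397774 -0.08555576  0.21415763]
turn [ 0.008  -0.4434  0.0017] norm deg 25.4 | shift if before turn [134.4 160.8  -9.1] after turn [117.5 160.3 -67.1] |world [ 131.  -149.4   67.1]
```

View pics/s4.png

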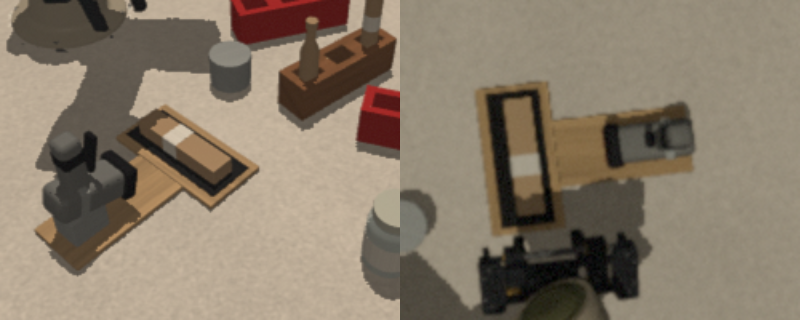

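```bash
python3 -m crank '[[[0,-0.11,0],[20,0,-27],70],[[0,-0.11,0],[30,0,-27],80],[[0,-0.11,0],[30,0,-27],88],[[0,-0.11,0],[30,20,-20],88],[[0,0,0],[10,35,0],88],[[0,0,0],[0,35,0],88],[[0,0,0],[0,35,0],88],[[0,0,0],[0,20,0],88]]' 30
python3 - <<'E'
from kin import *
import cv2
s=robot.sense();print(s["joints"].round(1),s["position"])
st=np.array([.468,-.0735]);a=np.radians(5);U=np.array([np.cos(a),np.sin(a)]);V=np.array([-np.sin(a),np.cos(a)])
p=st-.189*V;print(p); rel([*p,.30],rot(5,0,-1)); rel([*p,.152],rot(5,0,-1))
im=robot.snapshot("wrist")
m=robot.camera_model("wrist");T=np.eye(4);T[:3,:3]=s["tcp_rot"];T[:3,3]=s["position"]
C=np.linalg.inv(T@m["tool_from_camera"]);K=m["intrinsics"]
def pr(x,y,z):
    c=C@np.r_[st+x*U+y*V,z,1];u=K@np.array([c[0],-c[1],-c[2]]);return u[:2]/u[2]
Q=[(-.016,-.217,.185),(.016,-.217,.185),(.016,-.183,.185),(-.016,-.183,.185),(-.032,-.11,.11),(.032,-.11,.11),(-.11,-.055,.01),(.11,-.055,.01),(-.11,.055,.01),(.11,.055,.01)]
for q in Q:
    u=pr(*q);print(q,u.round(0));cv2.drawMarker(im,tuple(int(round(v)) for v in u),(0,0,255),cv2.MARKER_CROSS,8,1)
for t in("trigger_tip","pad_mid","squeeze"): print(t,robot.mark_of("wrist",t)[:2])
cv2.imwrite("pics/w5.png",im)
E
```

```text
t: 14.42
position: [0.4507, -0.2223, 0.3222]
tcp_rot: [[0.996, 0.091, 0.016], [0.091, -0.996, 0.01], [0.017, -0.008, -1.0]]
wrist_force: [0.5, -0.6, 0.1]
grip_width: 0.088
grasp_force: 0.0
[-40.2  12.   81.1   1.   86.6  44.6] [ 0.4506574  -0.22231652  0.32223909]
[ 0.48447244 -0.2617808 ]
turn [-0.0085 -0.0165  0.0038] norm deg 1.1 | shift if before turn [29.4 42.7 41.1] after turn [30.2 42.3 40.9] |world [ 33.8 -39.5 -40.9]
turn [-0.0085 -0.0165  0.0038] norm deg 1.1 | shift if before turn [ 27.  44. 189.] after turn [ 30.2  42.3 188.9] |world [  33.8  -39.5 -188.9]
(-0.016, -0.217, 0.185) [407. 172.]
(0.016, -0.217, 0.185) [409. 131.]
(0.016, -0.183, 0.185) [365. 131.]
(-0.016, -0.183, 0.185) [364. 172.]
(-0.032, -0.11, 0.11) [282. 174.]
(0.032, -0.11, 0.11) [281. 109.]
(-0.11, -0.055, 0.01) [250. 218.]
(0.11, -0.055, 0.01) [242.  40.]
(-0.11, 0.055, 0.01) [168. 218.]
(0.11, 0.055, 0.01) [149.  40.]
trigger_tip [{'centre': [326.7, 148.9], 'conf': 0.62}]
pad_mid []
squeeze [{'centre': [370.8, 147.5], 'conf': 0.86}, {'centre': [327.4, 148.7], 'conf': 0.21}]
```

View pics/w5.png

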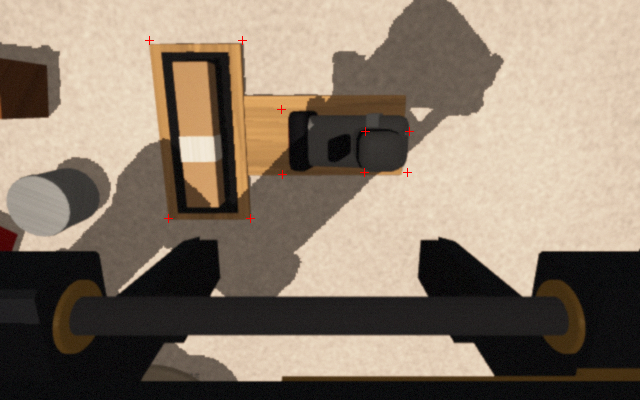

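```bash
python3 -m crank '[[[-0.0085,-0.0165,0.004],[15,21,0],88],[[0,0,0],[15,21,0],88],[[0,0,0],[0,0,30],88],[[0,0,0],[0,0,30],88],[[0,0,0],[0,0,20],88],[[0,0,0],[0,0,0],88],[[0,0,0],[0,0,0],88]]' 30
python3 - <<'E'
from kin import *
rel([.4845,-.2618,.152],rot(5,0,-1))
st=np.array([.468,-.0735]);a=np.radians(5);V=np.array([-np.sin(a),np.cos(a)])
s=robot.sense();m=robot.camera_model("wrist");T=np.eye(4);T[:3,:3]=s["tcp_rot"];T[:3,3]=s["position"]
C=np.linalg.inv(T@m["tool_from_camera"]);K=m["intrinsics"]
robot.snapshot("wrist")
for q in[(-.194,.152),(-.156,.160)]:
    c=C@np.r_[st+q[0]*V,q[1],1];u=K@np.array([c[0],-c[1],-c[2]]);print(u[:2]/u[2])
for t in("trigger_tip","squeeze"): print(t,robot.mark_of("wrist",t)[:2])
E
```

```text
t: 15.2
position: [0.484, -0.258, 0.246]
tcp_rot: [[0.996, 0.088, 0.003], [0.088, -0.996, -0.002], [0.003, 0.003, -1.0]]
wrist_force: [-0.9, -0.8, 0.8]
grip_width: 0.0877
grasp_force: 0.0
turn [ 0.0027 -0.0031  0.0011] norm deg 0.2 | shift if before turn [ -0.2   3.5 112.7] after turn [  0.2   3.8 112.7] |world [   0.5   -3.8 -112.7]
[328.70645258 201.32951666]
[272.03303189 204.51697053]
trigger_tip [{'centre': [266.7, 208.8], 'conf': 0.88}]
squeeze [{'centre': [327.7, 201.3], 'conf': 0.55}, {'centre': [137.1, 166.7], 'conf': 0.35}]
```

```bash
python3 -m crank '[[[0,0,0],[0,3,25],88],[[0,0,0],[0,0,25],88],[[0,0,0],[0,0,25],88],[[0,0,0],[0,0,20],88],[[0,0,0],[0,0,17],88],[[0,0,0],[0,0,0],88],[[0,0,0],[0,0,0],88]]' 30
python3 - <<'E'
from h import *
a=np.radians(5);V=np.array([-np.sin(a),np.cos(a)])
p=np.array([.468,-.0735])-.194*V
print(robot.sense()["wrist_force"]);rel([*p,.152],rot(5,0,-1))
E
```

```text
t: 15.93
position: [0.4849, -0.2628, 0.1352]
tcp_rot: [[0.996, 0.087, 0.005], [0.087, -0.996, -0.004], [0.005, 0.005, -1.0]]
wrist_force: [0.3, 0.9, 0.9]
grip_width: 0.0879
grasp_force: 0.0
[0.27186992 0.85630282 0.9247225 ]
turn [ 0.0045 -0.0046 -0.0003] norm deg 0.4 | shift if before turn [-0.3  3.9  1.9] after turn [-0.3  3.9  1.9] |world [ 0.  -3.9 -1.9]
```

Close part way, then shift to the squeeze point and close fully.

```bash
python3 -m crank '[[[0,0,0],[0,2,2],76],[[0,0,0],[0,2,0],68],[[0,0,0],[0,0,0],60],[[0,0,0],[0,0,0],54],[[0,0,0],[0,0,0],48],[[0,0,0],[0,0,0],40],[[0,0,0],[0,0,0],40],[[0,0,0],[0,0,0],40]]' 30; python3 -m crank '[[[0,0,0],[0,0,0],40],[[0,0,0],[0,0,0],40],[[0,0,0],[0,0,0],40],[[0,0,0],[0,0,0],40]]'
```

```text
t: 16.6
position: [0.4849, -0.2633, 0.1331]
tcp_rot: [[0.996, 0.087, 0.004], [0.087, -0.996, 0.003], [0.004, -0.003, -1.0]]
wrist_force: [-0.9, 18.8, 12.9]
grip_width: 0.0453
grasp_force: 30.0
t: 16.93
position: [0.4849, -0.2633, 0.133]
tcp_rot: [[0.996, 0.087, 0.003], [0.087, -0.996, 0.003], [0.004, -0.003, -1.0]]
wrist_force: [-1.6, 19.2, 12.0]
grip_width: 0.0453
grasp_force: 30.0
```

```bash
python3 -m crank '[[[0,0,0],[0,0,0],50],[[0,0,0],[0,0,0],60],[[0,0,0],[0,0,0],70],[[0,0,0],[0,-3,0],80],[[0,0,0],[0,-1,0],88],[[0,0,0],[0,0,0],88],[[0,0,0],[0,0,0],88]]'; python3 -m crank '[[[0,0,0],[0,0,-10],88],[[0,0,0],[0,0,-20],88],[[0,0,0],[0,0,-30],88],[[0,0,0],[0,0,-40],88],[[0,0,0],[0,0,-40],88],[[0,0,0],[0,20,-20],88],[[0,0,0],[0,40,0],88],[[0,0,0],[0,0,0],88]]'
python3 - <<'E'
from h import *
import cv2
a=robot.snapshot("scene")[80:330,150:470];b=robot.snapshot("top")[80:330,170:490]
cv2.imwrite("pics/s6.png",np.hstack([cv2.resize(a,(400,312)),cv2.resize(b,(400,312))]))
print(robot.sense()["wrist_force"],robot.sense()["position"])
E
```

```text
t: 17.52
position: [0.4847, -0.2631, 0.1326]
tcp_rot: [[0.996, 0.087, 0.005], [0.087, -0.996, -0.005], [0.005, 0.005, -1.0]]
wrist_force: [-0.6, -0.3, -0.2]
grip_width: 0.0868
grasp_force: 0.0
t: 18.18
position: [0.4887, -0.3267, 0.294]
tcp_rot: [[0.997, 0.083, 0.006], [0.083, -0.996, -0.008], [0.006, 0.008, -1.0]]
wrist_force: [-0.6, -0.1, -0.8]
grip_width: 0.0878
grasp_force: 0.0
[ 0.86008906 -0.62992907 -0.31898415] [ 0.48870956 -0.32279851  0.29269274]
```

View pics/s6.png

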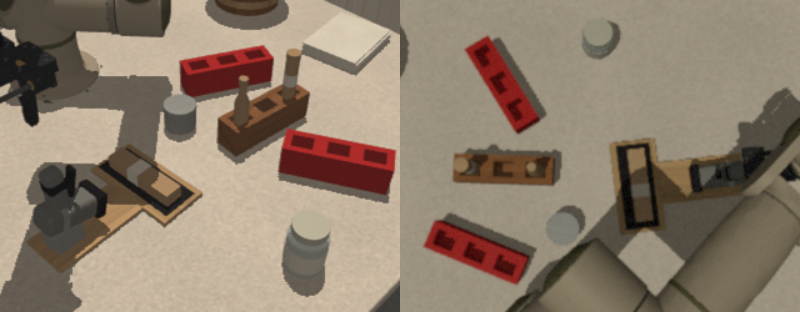

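The carton lies flat and centred on the pad (right half, around 636,186). The holder, packs, jar and tin are where they started, the trigger has sprung back and the gripper is clear.

```bash
python3 -c "
from station import robot
print(robot.close_job())"
```

```text
the job is handed in; nothing more can be done
None
```

I handed the job in at about 18 s. The carton is flat and centred on the pad, the trigger was squeezed home (fingers closed to 45 mm) and sprang back, and the last pictures show everything else in place; no verdict came back.

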